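# Weed out the worn bag clips at the coffee bar

### The job

The dark wooden tray holds the four big wooden peg clips that keep our coffee bags shut, and some of their springs have gone weak, which you can only tell by squeezing the handles. Put the weak clips in the steel pan and leave the firm ones lying flat in the tray. Leave the milk jug, the tamper and the clay cup standing where they are.

Things in the scene. Friction and masses are not known exactly. Their poses are not given: they have to be found in the camera images.
- clip_a: Jumbo wooden spring peg (bag clip) lying flat, loose: 140 mm long, 38 wide over its two halves, 22 high, 50 to 85 g. All four look alike. Origin on the axis of the steel coil spring, at the underside; z up; +x to the shut, tapering jaws (tips 60 mm away), -x to the two handles (ends 80 mm away), with a wedge-shaped gap between them, 20 mm at the ends, none at the spring.
- clip_b: Peg clip like clip_a. In all four the outer faces of the handles are flat, upright and parallel, 38 mm apart along y. Squeezed together about 55 mm behind the origin, they close on each other and the jaws open; let go, they spring back. Fully closed they measure about 25 mm there.
- clip_c: Peg clip like clip_a. Squeezed 55 mm behind the origin, a firm clip (of the four) does not give below about 17 N on each finger and needs about 25 N to close fully; nearer the spring it takes more.
- clip_d: Peg clip like clip_a. The jaws of a firm clip pinch each other with about 18 N, those of a weak one with about 4 N. Squeezed 55 mm behind the origin, a weak clip (of the four) gives from about 4 N on each finger and its handles have closed fully at about 6 N; nearer the spring it takes more.
- tray: Dark wooden serving tray, fixed: 250 mm along its x, 420 mm along its y, walls 10 mm thick and 26 mm high, inner floor 10 mm above the counter. Origin at the centre of its underside, z up. The clips lie on its floor in a row across its y, about 88 mm apart, within 10 degrees of its x axis, jaws to +x or -x.
- pan: Empty rectangular stainless-steel food pan (gastronorm 1/4), fixed: 265 mm along its x, 162 mm along its y over the rim, 66 mm high; inside 249 by 146 mm, inner floor 3 mm above the counter. Origin at the centre of its underside, z up.
- jug: Steel milk jug, 92 mm wide, 100 mm high, handle on its y side. Bystander, loose. Origin at the centre of its underside, z up.
- tamper: Coffee tamper standing on its 58 mm steel foot, wooden knob on top, 86 mm high. Bystander, loose. Origin at the centre of its underside, z up.
- cup: Terracotta cup without handle, 82 mm wide at the rim, 75 mm high. Bystander, loose. Origin at the centre of its underside, z up.
Things that resemble listed ones, but are neither listed nor needed, are in the scene too. Leave any red look-alike of the clip_c alone. What is shaped like the clip_a but purple is not meant.

How it is judged:
By the outcome, as a careful person would: the job done as asked, in the order asked, and still so for the second after the job is handed in, with the robot touching nothing.
It also fails if it takes over 70 s, if anything falls off the work surface, if the arm or the gripper's body presses on something with over 40 N, if the wrist force passes 120 N, or if a joint passes its speed limit or range.

### The arm

A 7-joint arm with a two-finger parallel gripper is mounted at the origin on the work surface. World frame = base frame: x ahead of the robot, y to its left, z up, the work surface at z = 0. Lengths are in mm, angles in rad, forces in N, time in s.
With the tool pointing down it reaches from about 425 to 875 mm from the base axis. Payload 8.4 kg.
Tool frame: the origin (TCP) lies midway between the tips of the shut fingers; the grasp point (between the pads) lies arm.pinch_z behind it (arm.pinch_z is the distance from the TCP to the grasp point, in mm); z points along the fingers, y is the line along which they close (so a half turn about z gives the same grasp; the last joint's range is limited). The gripper opens to 85 mm and grips with 20 to 120 N. Pads are 22 mm wide; open, the fingers measure 114 mm over their backs; the gripper's body (76 mm by 85 mm) begins 54 mm behind the grasp point. The pads swing forward as they close: fully open they stand 13 mm farther back than shut.
Start: joints at [-1.338, 0.333, 0.04, 1.465, -0.013, 1.343, -0.059], TCP at [211.735, 614.518, 231.308] pointing down, gripper open.
Joint ranges: [-2.58, 2.58], [-0.38, 2.09], [-1.3, 1.39], [0.25, 2.4], [-1.5, 4.64], [0.08, 2.09], [-2.65, 2.65]. Speed limits (rad/s): [2.22, 2.22, 2.79, 2.79, 3.14, 3.14, 3.14].

### API

Orientations are given as a rotation vector (axis times angle).
In Python, from bench import arm, imaging gives the robot as it stands.
- The arm moves only by the tool move_arm, never from a script. Its argument "steps" is text: rows parted by semicolons, each of 5 numbers parted by spaces: the opening, from 0 (shut) to 1 (fully open), then the shift along the tool's x, y, z in mm, then the turn about the tool's z in rad. In form: grip x y z roll; .... A call has 1 to 12 rows; each row shifts and turns the commanded pose from where the row before left it, along the tool's axes as they then stand; what a row does not reach is not made up. A row lasts 1/12 s, in which the tool goes at most 41.7 mm and 7.16 degrees, less where a joint would pass 70% of its speed; a pose out of reach is approached as far as the arm can. A call with a gripper value outside its range is refused whole. The fingers move at their own pace and stop on an object; "force" is the grip in N (left out, the last holds). Time passes only in rows, so rows that do not move let the fingers close. It gives the time, the measured TCP pose, the force, the opening and the grip force at its end, in the units of the state.
- arm.read_state(): the state, without advancing time (a new reading comes with each control period).
- imaging.capture(name): name is "side" or "top"; returns a dict with "img" (400x640x3 uint8, red, green, blue), "vertical_fov" (degrees; the focal length in pixels is half the picture's height over the tangent of half this angle, whatever the lens; pixels are square), "cx", "cy" (the principal point, pixels), "R" (3x3) and "t" (3): a world point X has camera coordinates R X + t. Camera axes: x right, y down, z forward; pixel columns grow to the right and rows downward; lengths in mm; the calibration is good to about 2 mm. A picture is of the moment at which its call begins. There is no depth.
- arm.job_done(): hands the job in; it is judged then, once.
The state is a dict: "time_s": time; "q": joint angles; "joint_velocities": joint speeds; "effort": joint torques, N m; "ee_pos": TCP position; "orientation": TCP orientation; "force": force on the tool from outside, world axes, zero at the start; "moment": the same for the moment, N m; "finger_gap": opening from 0.0 (shut) to 1.0 (fully open); "gripper_force": force on a finger pad.
Only numpy, scipy, OpenCV 4.12 (cv2) and the standard library are available. Lean on these libraries where they do the work, as an engineer would, in place of code of your own. Each camera call takes 0.05 s, during which the arm holds its last target. There are 200 camera calls.

## Working session

There is one attempt and no reset: what is moved stays moved. The work goes in short steps, Python scripts to look and compute and a tool call to move; the robot and the scene stay as the last step left them, time stands still between calls to the robot, and variables do not carry over. Pictures are saved under pics/ and viewed, at most 10 in all, crops included, and the job is handed in when it is done.

Besides the shell and the picture viewer there is one more tool, called as name(argument=value, ...) on one line, values as JSON. move_arm: Moves the arm, as the interface text tells. Its arguments: {"type":"object","properties":{"steps":{"type":"string"},"force":{"type":"number"}},"required":["steps"]}

```bash
ls; mkdir -p pics
python3 - <<'E'
from bench import arm, imaging
import cv2,numpy as np
s=arm.read_state();print({k:np.round(v,3).tolist() for k,v in s.items()}, arm.pinch_z)
for n in("top","side"):
    c=imaging.capture(n);cv2.imwrite(f"pics/{n}0.png",c["img"][...,::-1]);print(n,c["vertical_fov"],c["cx"],c["cy"],c["R"],c["t"])
E
```

```text
pics
{'time_s': 0.0, 'q': [-1.338, 0.334, 0.04, 1.466, -0.013, 1.343, -0.058], 'joint_velocities': [0.001, -0.001, 0.002, 0.002, -0.0, 0.001, 0.001], 'effort': [0.001, -65.857, 1.366, -40.556, 0.017, 0.013, 0.0], 'ee_pos': [211.61, 614.114, 230.427], 'orientation': [-0.519, -3.098, 0.002], 'force': [0.223, 0.51, 0.819], 'moment': [0.037, 0.053, 0.007], 'gripper_force': 0.0, 'finger_gap': 0.998} 18.700000000000003
top 46.96269727577971 321.1565485958185 198.71817166123063 [[-0.06331661 -0.99797801 -0.00555923]
 [-0.97572984  0.0630732  -0.2096975 ]
 [ 0.20962413 -0.00785303 -0.97775051]] [  32.52075536  561.04850303 1228.52608773]
side 43.37852002746785 321.3903478255177 204.37742687925245 [[ 0.7542365  -0.65659927 -0.00216967]
 [-0.42235712 -0.48262688 -0.76725859]
 [ 0.50273429  0.57961081 -0.64133419]] [-435.30349027  250.99816906 1470.69829583]
```

View pics/top0.png

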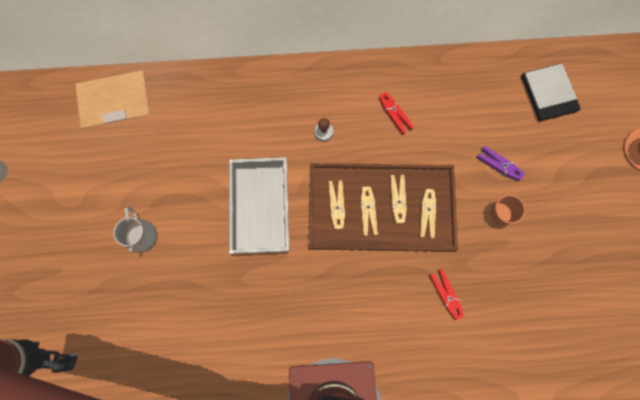

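View pics/side0.png

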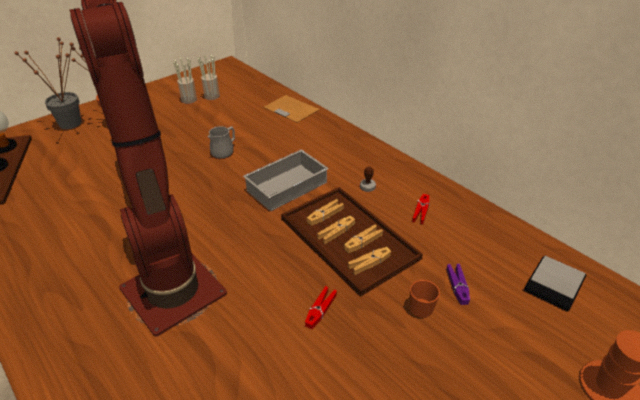

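The top view shows the tray at about (383,207) and the pan at (259,205). The four clips lie at about (337,204), (369,210), (399,199) and (429,213). The handles of the 1st and 3rd point up in the image (+x), those of the 2nd and 4th point down. Two red pegs and one purple peg lie outside the tray.

```bash
cat > h.py <<'E'
import numpy as np, cv2
from bench import arm, imaging
def cast(c,px,z):
    px=np.atleast_2d(px).astype(float); f=200/np.tan(np.radians(c["vertical_fov"]/2))
    R,t=np.array(c["R"]),np.array(c["t"]); o=-R.T@t
    d=np.c_[(px[:,0]-c["cx"])/f,(px[:,1]-c["cy"])/f,np.ones(len(px))]@R
    return (o+d*((z-o[2])/d[:,2])[:,None])
def clips(c,z=32.,box=(305,160,460,255)):
    hsv=cv2.cvtColor(c["img"],cv2.COLOR_RGB2HSV); h,s,v=cv2.split(hsv)
    m=((h>11)&(h<30)&(v>150)&(s>50)).astype(np.uint8)
    x0,y0,x1,y1=box; k=np.zeros_like(m);k[y0:y1,x0:x1]=m[y0:y1,x0:x1]
    k=cv2.morphologyEx(k,cv2.MORPH_CLOSE,np.ones((3,3)))
    n,l,st,ce=cv2.connectedComponentsWithStats(k); out=[]
    for i in range(1,n):
        if st[i,4]<120: continue
        yx=np.argwhere(l==i); P=cast(c,yx[:,::-1],z)[:,:2]; m0=P.mean(0)
        a=np.linalg.svd(P-m0,full_matrices=False)[2][0]; a=a*np.sign(a[0])
        u=(P-m0)@a; w=(P-m0)@np.array([-a[1],a[0]])
        lo,hi=u.min(),u.max()
        wl=np.ptp(w[u<lo+18]); wh=np.ptp(w[u>hi-18])
        d=1 if wh<wl else -1         # jaws narrow
        a2=a*d; mid=m0+a*(lo+hi)/2 ; org=mid+a2*10
        out.append((ce[i].round(0),st[i,4],"len",round(hi-lo),"w",round(wl),round(wh),"org",org.round(1),"jawdir",a2.round(3),"ang",round(float(np.arctan2(a2[1],a2[0])),3),"squeeze",(org-55*a2).round(1)))
    return sorted(out,key=lambda o:o[0][0])
E
python3 - <<'E'
from h import *
c=imaging.capture("top")
for o in clips(c): print(*o)
print("pan rim",cast(c,[(230,160),(287,158),(288,252),(231,254)],66).round(0).tolist())
print("tray rim",cast(c,[(310,165),(453,166),(456,249),(310,248)],26).round(0).tolist())
print("cup,tamper",cast(c,[(509,210)],75).round(0),cast(c,[(324,128)],40).round(0))
from scipy.spatial.transform import Rotation as Rn
print(Rn.from_rotvec(arm.read_state()["orientation"]).as_matrix().round(3))
E
```

```text
[337. 204.] 637 len 144 w 31 41 org [539.5 -47.8] jawdir [-1.    -0.009] ang -3.132 squeeze [594.5 -47.3]
[368. 210.] 655 len 142 w 40 29 org [ 536.5 -135.6] jawdir [ 1.    -0.002] ang -0.002 squeeze [ 481.5 -135.5]
[381. 205.] 1911 len 485 w 112 79 org [ 542.5 -189. ] jawdir [ 0.106 -0.994] ang -1.465 squeeze [ 536.6 -134.3]
[399. 199.] 637 len 144 w 29 41 org [ 545.3 -224.7] jawdir [-0.999  0.038] ang 3.104 squeeze [ 600.2 -226.8]
[429. 213.] 660 len 144 w 42 31 org [ 518.3 -306.9] jawdir [ 0.987 -0.163] ang -0.163 squeeze [ 464.  -297.9]
pan rim [[689.0, 248.0, 66.0], [685.0, 86.0, 66.0], [419.0, 96.0, 66.0], [423.0, 251.0, 66.0]]
tray rim [[672.0, 22.0, 26.0], [642.0, -393.0, 26.0], [401.0, -372.0, 26.0], [430.0, 37.0, 26.0]]
cup,tamper [[ 494. -515.   75.]] [[778. -25.  40.]]
[[-0.945  0.326 -0.   ]
 [ 0.326  0.945 -0.001]
 [-0.    -0.001 -1.   ]]
```

move_arm(steps="0.75 0 0 0 -0.11; 0.75 0 0 0 -0.11; 0.75 0 0 0 -0.112; 0.75 -20 -34.5 0 0; 0.75 -20 -34.5 0 0; 0.75 -20 -34.5 0 0; 0.75 -20 -34.5 0 0; 0.75 -20 -34.5 0 0; 0.75 -20 -34.5 0 0; 0.75 -20 -34.5 0 0; 0.75 -20 -34.5 0 0; 0.75 -20 -34.5 0 0", force=20)

```text
time_s: 1.15
ee_pos: [392.3, 302.1, 231.3]
orientation: [0.0, -3.141, -0.0]
force: [1.0, 0.3, -0.0]
finger_gap: 0.748
gripper_force: 0.0
```

move_arm(steps="0.75 -20 -34.5 0 0; 0.75 -20 -34.5 0 0; 0.75 -20 -34.5 0 0; 0.75 -20 -34.5 0 0; 0.75 -20 -34.5 0 0; 0.75 -20 -34.5 0 0; 0.75 -20 -34.5 0 0; 0.75 -20 -34.5 0 0; 0.75 -20 -34.5 20 0; 0.75 -20 -34.5 30 0; 0.75 0 0 40 0; 0.75 0 0 0 0")

```text
time_s: 2.15
ee_pos: [583.7, -35.3, 140.8]
orientation: [-0.006, -3.132, 0.004]
force: [-1.5, 0.5, -0.5]
finger_gap: 0.753
gripper_force: 0.0
```

move_arm(steps="0.75 -5 -6 30 0; 0.75 -5 -6 30 0; 0.75 0 0 25 0; 0.75 0 0 25 0; 0.75 0 0 10 0; 0.75 0 0 0 0; 0.75 0 0 0 0")

```text
time_s: 2.73
ee_pos: [597.7, -44.3, 28.8]
orientation: [-0.002, 3.141, 0.0]
force: [0.3, -0.4, 0.4]
finger_gap: 0.752
gripper_force: 0.0
```

Run:
```python
from h import *
for n,b in(("top",(300,150,470,260)),("side",(280,170,430,290))):
    c=imaging.capture(n);x0,y0,x1,y1=b
    cv2.imwrite(f"pics/{n}1.png",cv2.resize(c["img"][y0:y1,x0:x1,::-1],None,fx=4,fy=4,interpolation=cv2.INTER_CUBIC))
print(np.hstack([cv2.resize(cv2.imread("pics/top1.png"),(400,300)),cv2.resize(cv2.imread("pics/side1.png"),(400,300))]).shape)
cv2.imwrite("pics/both1.png",np.hstack([cv2.resize(cv2.imread("pics/top1.png"),(400,260)),cv2.resize(cv2.imread("pics/side1.png"),(400,260))]))
```

```text
(300, 800, 3)
```

View pics/both1.png

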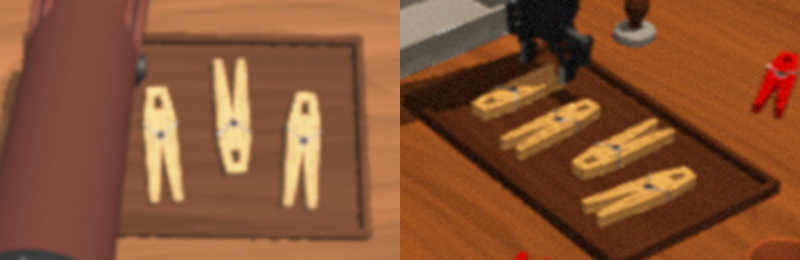

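The gripper's fingers straddle the handle end of the first clip (side-view crop, about (560,75)), and clips 2–4 are undisturbed. Next I go down and squeeze.

move_arm(steps="0.75 3 -3 12 0; 0.75 0 0 6 0; 0.75 0 0 0 0; 0.75 0 0 0 0")

```text
time_s: 3.17
ee_pos: [593.8, -48.0, 9.3]
orientation: [-0.0, -3.141, -0.0]
force: [-0.5, 0.6, 0.3]
finger_gap: 0.748
gripper_force: 0.0
```

move_arm(steps="0.2 0 0 0 0; 0.2 0 0 0 0; 0.2 0 0 0 0; 0.2 0 0 0 0; 0.2 0 0 0 0; 0.2 0 0 0 0; 0.2 0 0 0 0; 0.2 0 0 0 0", force=20)

```text
time_s: 3.83
ee_pos: [594.7, -47.8, 10.1]
orientation: [-0.0, 3.141, 0.0]
force: [-1.0, 1.7, 5.7]
finger_gap: 0.433
gripper_force: 20.8
```

move_arm(steps="0.2 0 0 -1 0; 0.2 0 0 0 0; 0.2 0 0 0 0; 0.2 0 0 0 0; 0.2 0 0 0 0; 0.2 0 0 0 0")

```text
time_s: 4.33
ee_pos: [594.1, -48.0, 10.5]
orientation: [0.0, -3.141, 0.0]
force: [0.8, 0.7, -0.9]
finger_gap: 0.431
gripper_force: 20.1
```

move_arm(steps="0.75 0 0 0 0; 0.75 0 0 0 0; 0.75 0 0 0 0; 0.75 0 0 -25 0; 0.75 0 0 -25 0; 0.75 28 -22 0 0; 0.75 28 -22 0 0; 0.75 28 -22 0 0; 0.75 28 -21.5 0 0; 0.75 0 0 0 0; 0.75 0 0 0 0")

```text
time_s: 5.25
ee_pos: [481.1, -136.7, 60.9]
orientation: [0.005, 3.141, 0.001]
force: [0.0, 0.7, 0.5]
finger_gap: 0.751
gripper_force: 0.0
```

Run:
```python
from h import *
print(arm.read_state()["ee_pos"])
c=imaging.capture("top")
for o in clips(c): print(*o)
c=imaging.capture("side");cv2.imwrite("pics/s2.png",cv2.resize(c["img"][150:300,240:460,::-1],None,fx=3.6,fy=3.6))
```

```text
[ 481.0798593  -136.68315543   60.90675004]
[337. 203.] 622 len 140 w 26 41 org [540.6 -47.7] jawdir [-0.999  0.034] ang 3.108 squeeze [595.5 -49.6]
[384. 195.] 1613 len 460 w 154 274 org [ 570.1 -190.1] jawdir [-0.01 -1.  ] ang -1.581 squeeze [ 570.7 -135.1]
[429. 213.] 677 len 144 w 42 31 org [ 518.3 -306.9] jawdir [ 0.986 -0.164] ang -0.165 squeeze [ 464.  -297.8]
```

View pics/s2.png

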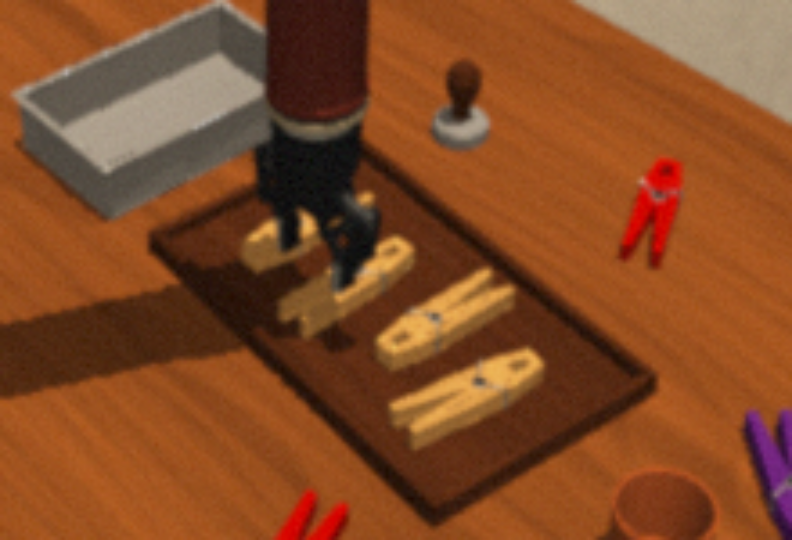

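The gripper hovers over the handles of clip 2, and clip 1 has hardly moved. Down and squeeze.

move_arm(steps="0.75 0 1 25 0; 0.75 0 0 20 0; 0.75 0 0 4 0; 0.75 0 0 0 0; 0.2 0 0 0 0; 0.2 0 0 0 0; 0.2 0 0 0 0; 0.2 0 0 0 0; 0.2 0 0 0 0; 0.2 0 0 0 0; 0.2 0 0 0 0; 0.2 0 0 0 0", force=20)

```text
time_s: 6.35
ee_pos: [484.0, -134.7, 13.6]
orientation: [-0.0, 3.138, 0.0]
force: [-2.6, 0.9, 9.7]
finger_gap: 0.304
gripper_force: 19.0
```

move_arm(steps="0.2 0 0 0 0; 0.2 0 0 0 0; 0.2 0 0 0 0; 0.2 0 0 0 0")

```text
time_s: 6.68
ee_pos: [483.9, -134.7, 13.6]
orientation: [-0.0, 3.138, 0.0]
force: [-2.0, 0.4, 10.3]
finger_gap: 0.305
gripper_force: 19.0
```

move_arm(steps="0.75 0 0 -2 0; 0.75 0 0 0 0; 0.75 0 0 0 0; 0.75 -20 0 0 0; 0.75 -19 0 0 0; 0.75 0 0 0 0; 0.2 0 0 0 0; 0.2 0 0 0 0; 0.2 0 0 0 0; 0.2 0 0 0 0; 0.2 0 0 0 0; 0.2 0 0 0 0", force=25)

```text
time_s: 7.68
ee_pos: [520.8, -134.5, 13.6]
orientation: [-0.0, -3.141, -0.0]
force: [0.1, 0.9, -0.6]
finger_gap: 0.434
gripper_force: 25.1
```

move_arm(steps="0.2 0 0 -15 0; 0.2 0 0 -30 0; 0.2 0 0 -30 0; 0.2 0 0 -30 0; 0.2 0 0 -25 0; 0.2 0 0 0 0")

```text
time_s: 8.18
ee_pos: [523.7, -135.2, 148.5]
orientation: [0.001, 3.134, 0.0]
force: [1.0, -0.9, -0.4]
finger_gap: 0.429
gripper_force: 25.2
```

move_arm(steps="0.2 -2.6 33.5 0 0; 0.2 -2.6 33.5 0 0; 0.2 -2.6 33.5 0 0; 0.2 -2.6 33.5 0 0; 0.2 -2.6 33.5 0 0; 0.2 -2.6 33.5 0 0; 0.2 -2.6 33.5 0 0; 0.2 -2.6 33.5 0 0; 0.2 -2.6 33.5 0 0; 0.2 -2.6 33.5 0 0; 0.2 0 0 0 0; 0.2 0 0 0 0")

```text
time_s: 9.18
ee_pos: [546.3, 202.9, 142.5]
orientation: [0.007, -3.14, 0.001]
force: [-0.1, -0.9, -1.1]
finger_gap: 0.435
gripper_force: 25.2
```

Run:
```python
from h import *
s=arm.read_state();print(s["ee_pos"],s["finger_gap"],s["q"])
c=imaging.capture("side");cv2.imwrite("pics/s3.png",cv2.resize(c["img"][90:250,220:440,::-1],None,fx=3,fy=3))
```

```text
[546.2972082  202.85366334 142.48633617] 0.43471701757949927 [-0.778913    0.2715942   0.41034211  1.76121672 -0.1184796   1.13439913
  1.24354625]
```

View pics/s3.png

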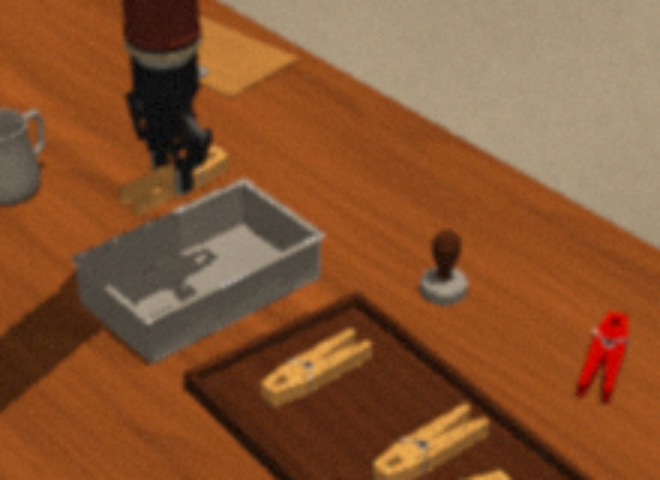

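The clip is held level above the pan, with its shadow on the pan floor. Lowering and releasing it.

move_arm(steps="0.2 0 -2 30 0; 0.2 0 0 30 0; 0.2 0 0 30 0; 0.2 0 0 25 0; 0.2 0 0 16 0; 0.2 0 0 0 0; 0.2 0 0 0 0; 0.2 0 0 0 0")

```text
time_s: 9.9
ee_pos: [547.5, 195.9, 12.8]
orientation: [-0.004, -3.142, 0.003]
force: [-0.0, -7.7, -1.4]
finger_gap: 0.426
gripper_force: 31.4
```

move_arm(steps="0.58 0 0 0 0; 0.58 0 0 0 0; 0.58 0 0 0 0; 0.58 0 0 -20 0; 0.58 0 0 -30 0; 0.58 0 0 -30 0; 0.58 0 0 -20 0; 0.75 0 -30 0 0; 0.75 0 -30 0 0; 0.75 0 -30 0 0; 0.75 0 -30 0 0; 0.75 0 -30 0 0")

```text
time_s: 10.9
ee_pos: [547.8, 47.1, 114.2]
orientation: [0.0, 3.139, 0.002]
force: [0.7, -0.7, -0.0]
finger_gap: 0.749
gripper_force: 0.0
```

move_arm(steps="0.75 -6.5 -34.2 0 0; 0.75 -6.5 -34.2 0 0; 0.75 -6.5 -34.2 0 0; 0.75 -6.5 -34.2 0 0; 0.75 -6.5 -34.2 0 0; 0.75 -6.5 -34.2 0 0; 0.75 -6.5 -34.2 0 0; 0.75 -6.5 -34.2 0 0; 0.75 0 0 25 0.038; 0.75 0 0 25 0; 0.75 0 0 0 0; 0.75 0 0 0 0")

```text
time_s: 11.9
ee_pos: [598.9, -224.8, 62.9]
orientation: [-0.059, -3.14, -0.001]
force: [-0.0, 0.8, 0.7]
finger_gap: 0.751
gripper_force: 0.0
```

Run:
```python
from h import *
s=arm.read_state();print(s["ee_pos"])
c=imaging.capture("top");cv2.imwrite("pics/t4.png",cv2.resize(c["img"][140:270,220:470,::-1],None,fx=3.2,fy=3.2))
```

```text
[ 598.86382727 -224.84159751   62.85109184]
```

View pics/t4.png

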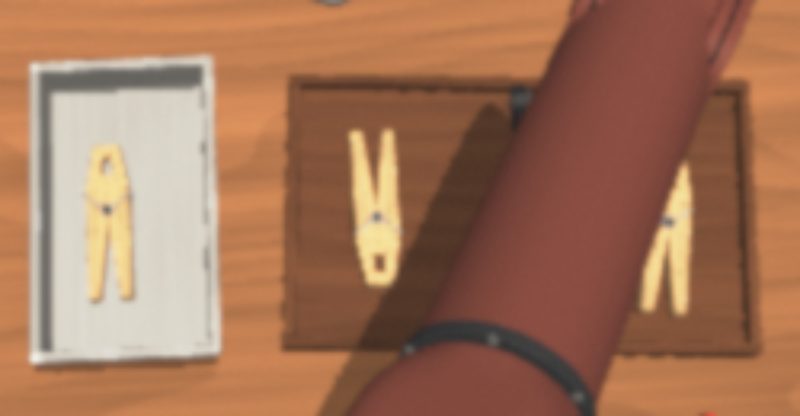

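Clip 2 lies flat in the pan at crop (108,222), with free room to its right. Clip 1 lies undisturbed at (377,210). Squeezing clip 3.

move_arm(steps="0.75 -1 -2 25 0; 0.75 0 0 20 0; 0.75 0 0 4 0; 0.75 0 0 0 0; 0.2 0 0 0 0; 0.2 0 0 0 0; 0.2 0 0 0 0; 0.2 0 0 0 0; 0.2 0 0 0 0; 0.2 0 0 0 0; 0.2 0 0 0 0; 0.2 0 0 0 0", force=20)

```text
time_s: 12.95
ee_pos: [602.3, -227.6, 16.6]
orientation: [0.059, 3.136, -0.001]
force: [-0.5, 0.9, 10.9]
finger_gap: 0.292
gripper_force: 18.9
```

move_arm(steps="0.2 0 0 0 0; 0.2 0 0 0 0; 0.2 0 0 0 0; 0.2 0 0 0 0")

```text
time_s: 13.28
ee_pos: [602.2, -227.6, 16.6]
orientation: [0.059, 3.136, -0.001]
force: [-0.9, 0.4, 10.9]
finger_gap: 0.292
gripper_force: 18.9
```

move_arm(steps="0.75 0 0 -1 0; 0.75 0 0 0 0; 0.75 0 0 0 0; 0.75 20 0 0 0; 0.75 22 0 0 0; 0.75 0 0 0 0; 0.2 0 0 0 0; 0.2 0 0 0 0; 0.2 0 0 0 0; 0.2 0 0 0 0; 0.2 0 0 0 0; 0.2 0 0 0 0", force=25)

```text
time_s: 14.28
ee_pos: [559.4, -225.3, 15.1]
orientation: [0.058, 3.14, -0.0]
force: [0.3, 1.4, 5.3]
finger_gap: 0.435
gripper_force: 25.4
```

move_arm(steps="0.2 0 0 -15 0; 0.2 0 0 -30 0; 0.2 0 0 -30 0; 0.2 0 0 -30 0; 0.2 0 0 -25 0; 0.2 0 0 0 0")

```text
time_s: 14.78
ee_pos: [561.2, -226.7, 149.9]
orientation: [0.059, 3.134, -0.003]
force: [1.8, -1.0, -0.2]
finger_gap: 0.434
gripper_force: 25.2
```

Run:
```python
from h import *
c=imaging.capture("top")
# pan inside: bright grey pixels
for o in clips(c,25.,(232,165,287,250)): print(*o)
g=c["img"].astype(int); m=((np.ptp(g,axis=2)<25)&(g.mean(2)>150))[155:260,225:295]
r=np.argwhere(m);print(np.percentile(r[:,1],[0.5,99.5])+225)
print(cast(c,[(231,205),(288,205),(235,205),(284,205)],66).round(0).tolist())
print(g[205,226:292].mean(1).round().astype(int).tolist())
```

```text
[254. 209.] 628 len 143 w 40 29 org [562.  191.1] jawdir [1.    0.002] ang 0.002 squeeze [507. 191.]
[230. 286.]
[[559.0, 248.0, 66.0], [549.0, 90.0, 66.0], [558.0, 237.0, 66.0], [549.0, 101.0, 66.0]]
[142, 143, 147, 171, 198, 194, 161, 119, 108, 127, 170, 205, 213, 214, 214, 214, 214, 213, 214, 214, 212, 206, 201, 196, 191, 182, 137, 110, 148, 189, 196, 197, 199, 188, 174, 187, 207, 213, 213, 213, 212, 212, 211, 210, 210, 211, 212, 212, 211, 210, 210, 211, 210, 210, 210, 213, 210, 192, 180, 204, 214, 204, 166, 146, 145, 144]
```

move_arm(steps="0.2 0 0 0 -0.055; 0.2 -3.8 33.5 0 0; 0.2 -3.8 33.5 0 0; 0.2 -3.8 33.5 0 0; 0.2 -3.8 33.5 0 0; 0.2 -3.8 33.5 0 0; 0.2 -3.8 33.5 0 0; 0.2 -3.8 33.5 0 0; 0.2 -3.8 33.5 0 0; 0.2 -3.8 33.5 0 0; 0.2 -3.8 33.5 0 0; 0.2 -3.8 33.5 0 0")

```text
time_s: 15.83
ee_pos: [593.2, 145.5, 143.2]
orientation: [0.027, -3.14, 0.001]
force: [0.9, 0.5, -1.0]
finger_gap: 0.432
gripper_force: 25.2
```

move_arm(steps="0.2 0 0 0 0; 0.2 0 0 0 0; 0.2 0 0 0 0")

```text
time_s: 16.08
ee_pos: [593.3, 143.3, 143.4]
orientation: [0.027, -3.14, 0.002]
force: [0.4, -1.0, -0.2]
finger_gap: 0.429
gripper_force: 25.2
```

move_arm(steps="0.2 -10 -1 30 0; 0.2 0 0 30 0; 0.2 0 0 30 0; 0.2 0 0 25 0; 0.2 0 0 8 0; 0.2 0 0 0 0; 0.2 0 0 0 0")

```text
time_s: 16.67
ee_pos: [603.9, 141.1, 21.8]
orientation: [0.024, -3.141, 0.001]
force: [-0.7, 0.6, -1.0]
finger_gap: 0.433
gripper_force: 25.4
```

move_arm(steps="0.53 0 0 0 0; 0.53 0 0 0 0; 0.53 0 0 0 0; 0.53 0 0 0 0; 0.53 0 0 -20 0; 0.53 0 0 -30 0; 0.53 0 0 -30 0; 0.53 0 0 -25 0; 0.75 9 -33 0 0; 0.75 9 -33 0 0; 0.75 9 -33 0 0; 0.75 9 -33 0 0")

```text
time_s: 17.67
ee_pos: [569.3, 8.6, 126.7]
orientation: [-0.027, 3.141, -0.0]
force: [1.0, -1.2, -0.4]
finger_gap: 0.748
gripper_force: 0.0
```

move_arm(steps="0.75 12 -36 0 0; 0.75 12 -36 0 0; 0.75 12 -36 0 0; 0.75 12 -36 0 0; 0.75 12 -36 0 0; 0.75 12 -36 0 0; 0.75 12 -36 0 0; 0.75 12 -36 0 0; 0.75 0 0 0 0.089; 0.75 0 0 0 0.089; 0.75 0 0 25 0; 0.75 0 0 25 0")

```text
time_s: 18.67
ee_pos: [479.7, -280.3, 77.2]
orientation: [0.254, 3.128, -0.001]
force: [0.8, -0.0, -0.7]
finger_gap: 0.752
gripper_force: 0.0
```

Run:
```python
from h import *
from scipy.spatial.transform import Rotation as Rn
s=arm.read_state();M=Rn.from_rotvec(s["orientation"]).as_matrix()
print(s["ee_pos"],np.arctan2(M[1,0],M[0,0])%np.pi-np.pi, (M.T@(np.array([464,-297.9,60])-s["ee_pos"])).round(1))
c=imaging.capture("top");cv2.imwrite("pics/t5.png",cv2.resize(c["img"][140:270,220:470,::-1],None,fx=3.2,fy=3.2))
```

```text
[ 479.72857806 -280.31659778   77.17940999] -0.16223965867429113 [ 12.7 -19.9  17.1]
```

View pics/t5.png

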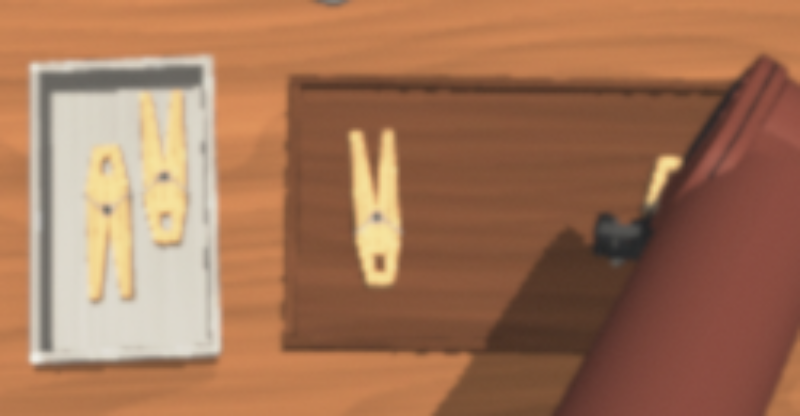

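Both weak clips lie flat in the pan, at crop (108,222) and (163,167), and clip 1 is in the tray. Next, clip 4.

move_arm(steps="0.75 6.5 -10 17 0; 0.75 6 -10 0 0; 0.75 0 0 0 0; 0.75 0 0 0 0")

```text
time_s: 19.05
ee_pos: [463.1, -298.3, 60.8]
orientation: [0.256, 3.13, -0.001]
force: [-0.6, 1.1, -0.4]
finger_gap: 0.75
gripper_force: 0.0
```

move_arm(steps="0.75 0 0 25 0; 0.75 0 0 18 0; 0.75 0 0 3 0; 0.75 0 0 0 0; 0.2 0 0 0 0; 0.2 0 0 0 0; 0.2 0 0 0 0; 0.2 0 0 0 0; 0.2 0 0 0 0; 0.2 0 0 0 0; 0.2 0 0 0 0; 0.2 0 0 0 0", force=20)

```text
time_s: 20.05
ee_pos: [464.4, -297.4, 15.2]
orientation: [0.252, 3.129, -0.0]
force: [-1.7, 0.7, 6.0]
finger_gap: 0.437
gripper_force: 19.9
```

move_arm(steps="0.2 0 0 0 0; 0.2 0 0 0 0; 0.2 0 0 0 0; 0.2 0 0 0 0")

```text
time_s: 20.38
ee_pos: [464.4, -297.4, 15.2]
orientation: [0.252, 3.129, -0.0]
force: [-1.2, -0.0, 5.8]
finger_gap: 0.439
gripper_force: 19.9
```

Clip 4 does not give at 20 N, so it is firm like clip 1. Release, rise and check.

move_arm(steps="0.75 0 0 0 0; 0.75 0 0 0 0; 0.75 0 0 0 0; 0.75 0 0 -25 0; 0.75 0 0 -35 0; 0.75 0 0 -35 0; 0.75 0 0 -35 0; 0.75 0 0 -35 0; 0.75 0 0 -35 0; 0.75 0 0 0 0; 0.75 0 0 0 0")

```text
time_s: 21.3
ee_pos: [464.4, -297.7, 215.6]
orientation: [0.252, 3.127, -0.001]
force: [0.3, 0.1, -0.8]
finger_gap: 0.752
gripper_force: 0.0
```

Run:
```python
from h import *
c=imaging.capture("side");cv2.imwrite("pics/s6.png",cv2.resize(c["img"][110:330,190:480,::-1],None,fx=2.7,fy=2.7))
```

```text
(no output)
```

View pics/s6.png

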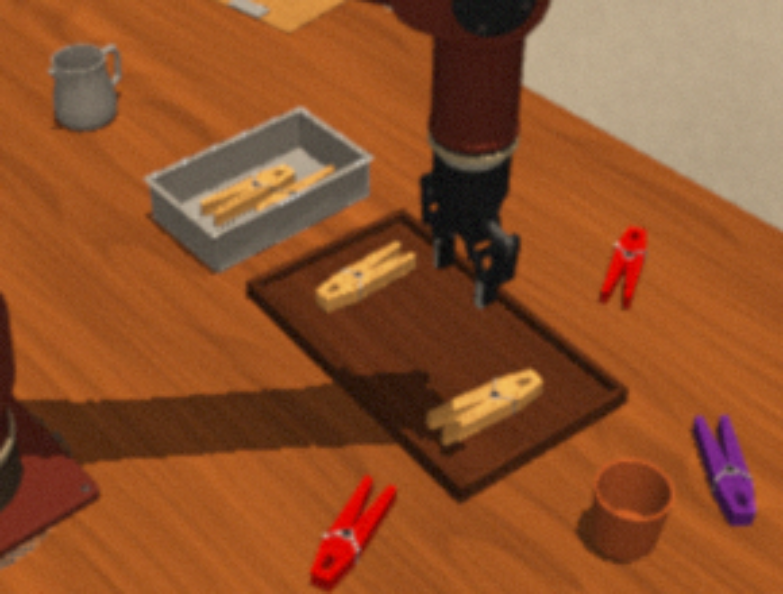

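Two clips lie flat in the pan at about (270,190). Two lie flat in the tray at (365,275) and (487,405). The jug and cup stand untouched; the arm hides the tamper, which it never came near.

```bash
python3 -c "from bench import arm; print(arm.job_done())"
```

```text
the job is handed in; nothing more can be done
None
```

I put the two weak clips (2nd and 3rd in the row from the pan side) in the steel pan and left the two firm ones (1st and 4th) flat in the tray; the job was handed in at about 21 s.

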